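Catch weld nuts from a tilted chute

TASK

Pick up the blue catch pan by its black handle, hold it under the mouth of the tilted chute and push the wall opposite the handle against the red hanging paddle, which opens the gate, and keep it there until all four brass weld nuts have slid into the pan. Then set the pan, upright and with all the nuts in it, down in the middle of the white scale's steel platform, let go of it and move away. Spill no nut and leave the other things on the bench where they are.

Things in the scene. Friction and masses are not known exactly. Their poses are not given: they have to be found in the camera images.
- pan_handle (a point): Grip point in the middle of the straight black handle of the loose blue catch pan: 18 mm wide (along y), 20 mm tall, its length along x; 60 mm in +x of this point is the outer face of the pan's rear wall, and the handle's free end lies 60 mm the other way. Axes are the pan's: +x from handle to pan and on to the front wall (the one opposite the handle), z up. It lies 32 mm above the pan's underside.
- pan_center (a point): Centre of the open-topped blue pan's box, half-way up: 110 mm long (x) by 100 mm wide (y) by 45 mm tall, walls and floor 4 mm; it is 115 mm in +x from the grip point, 22.5 mm above the underside and 22.5 mm below the rim. The pan stands on the bench at the start; mass about 0.2 kg, with the handle's weight it is heavier on the box side of the grip.
- pan: The same pan as a whole, its origin at the centre of the box's underside, axes as pan_handle.
- chute_mouth (a point): Middle of the lower lip of the fixed polished steel chute's floor, 200 mm above the bench. Axes: z up, +x horizontal, uphill along the chute: the chute rises 30 degrees to +x for 190 mm (inside width 36 mm) on a yellow post whose foot begins 80 mm in +x; nuts slide out to -x and land 10 to 80 mm from the lip in -x. The pan comes in level from the -x side, its +x along this +x. Keep its rim 55 to 70 mm below the lip: the open gate dips to 40 mm below it.
- paddle_face (a point): Middle of the robot-side (-x) face of the red paddle plate hanging under the chute's mouth, 60 mm wide, 65 mm tall, 4 mm thick; at rest it is upright, faces -x of the chute, and this point is 2 mm in -x of the lip and 60 mm below it; the plate runs from 30 mm above this point to 30 mm below it. The paddle and the gate are one rocker on an axle 50 mm in +x of the lip and 5 mm below it, so the paddle swings back (+x) and its pushed point sinks.
- gate (a joint): Angle of the red gate-and-paddle rocker (rad): 0 shut, stop at 0.62. The gate drops below the lip and lets the nuts go from about 0.3. Pushed by the pan's rim 60 mm below the lip, 25 mm of travel from first touch gives about 0.5; push force 2 N at first, 4 to 6 N when open; a spring shuts it when the paddle is let go.
- scale_top (a point): Centre of the top of the fixed scale's steel platform, 160 mm (x) by 170 mm (y), 40 mm above the bench; white case around it, with a lower display part (28 mm tall, 50 mm deep) on its -x side.
- stone: Bystander: grey dressing stone on a brown wooden holder, 50 x 130 x 36 mm, origin under its centre.
- wood_block: Bystander: wooden block 60 x 100 x 50 mm, origin under its centre.
- flux_jar: Bystander: amber jar with a metal cap, 60 mm across, 75 mm tall, origin under its centre.
- nut0: Origin at the centre of a loose brass hexagon weld nut, 24 mm across flats, 16 mm thick, 33 g; the lowest of four queued on the chute at the start.
- nut1: Origin at the centre of a loose brass hexagon weld nut, 24 mm across flats, 16 mm thick, 33 g; number 2 from the gate of the four queued on the chute at the start.
- nut2: Origin at the centre of a loose brass hexagon weld nut, 24 mm across flats, 16 mm thick, 33 g; number 3 from the gate of the four queued on the chute at the start.
- nut3: Origin at the centre of a loose brass hexagon weld nut, 24 mm across flats, 16 mm thick, 33 g; number 4 from the gate of the four queued on the chute at the start.

How it is judged:
By the outcome, as a careful person would: the job done as asked, in the order asked, and still so for the second after the job is handed in, with the robot touching nothing.
It also fails if it takes over 61 s, if anything falls off the work surface, if the arm or the gripper's body presses on something with over 40 N, if the wrist force passes 120 N, or if a joint passes its speed limit or range.

ROBOT

A 7-joint arm with a two-finger parallel gripper is mounted at the origin on the work surface. World frame = base frame: x ahead of the robot, y to its left, z up, the work surface at z = 0. Lengths are in m, angles in degrees, forces in N, time in s.
With the tool pointing down it reaches from about 0.425 to 0.875 m from the base axis. Payload 8.4 kg.
Tool frame: the origin (TCP) lies between the finger pads; the fingertips stand 17 mm ahead of it and the grasp point (between the pads) lies 2 mm behind it; z points along the fingers, y is the direction in which the jaws open and shut (so a half turn about z gives the same grasp; the last joint's range is limited). The gripper opens to 85 mm and grips with 20 to 120 N. Pads are 22 mm wide; open, the fingers measure 114 mm over their backs; the gripper's body (76 mm by 85 mm) begins 54 mm behind the grasp point. The pads swing forward as they close: fully open they stand 13 mm farther back than shut.
Start: joints at [-72.319, 19.091, 2.286, 83.961, -0.768, 76.965, -3.352], TCP at [0.258, 0.597, 0.248] pointing down, gripper open.
Joint ranges: [-147.57, 147.57], [-21.85, 119.76], [-74.77, 79.35], [14.55, 137.4], [-85.83, 265.84], [4.83, 119.75], [-152.11, 152.11]. Speed limits (degrees/s): [127.2, 127.2, 159.86, 159.86, 180, 180, 180].

INTERFACE

Orientations are given as [roll, pitch, yaw] about the fixed x, y, z axes, in that order (R = Rz(yaw) Ry(pitch) Rx(roll)).
In Python, from plant import bot gives the robot as it stands. The module is installed in compiled form; this text tells all that it offers. Calls block until the motion is done:
- bot.move_pose(position, orientation): joint-space move of the TCP to a pose.
- bot.movel(position, rot=None, feed=0.15, contact_N=None): straight line of the TCP; rot=None keeps the orientation; feed is the mean speed in m/s. With contact_N (N) it stops when the force on the tool has changed by that much, and returns True; else False.
- bot.move_j(angles): joint-space move.
- bot.open_gripper() and bot.clamp(f_grip=None): open the fingers fully, or close them until they stop; f_grip is the grip in N (None keeps the last).
- bot.wait(seconds).
- bot.ik(position, orientation): joint angles nearest the present ones, or None.
- bot.camera(name): name is "side" or "top" or "wrist"; returns a dict with "color" (480x640x3 uint8, red, green, blue), "range_z" (480x640 float32, m along the optical axis (not along the pixel's ray), 0 where there is no reading), "mtx" (3x3 intrinsics, pixels), "xyz" and "attitude" of the camera in the world; the wrist camera has in their place "T_tool_cam" (4x4, takes a point from camera to tool coordinates, whose origin is the TCP and whose axes are the flange's). Camera axes: x right, y down, z forward; pixel columns grow to the right and rows downward; lengths in m; the calibration is good to about 2 mm. A picture is of the moment at which its call begins: read the wrist's pose just before it.
A pose or a line that the arm cannot do raises bot.PlanningError and nothing moves.
- bot.sign_off(): hands the job in, once; it reports no verdict.
Readings, each from a call of its own:
- bot.get_t(): time.
- bot.get_q(): joint angles.
- bot.get_qvel(): joint speeds.
- bot.get_joint_efforts(): joint torques, N m.
- bot.get_ee_pos(): TCP position.
- bot.get_orientation(): TCP orientation.
- bot.get_ft_force(): force on the tool from outside, world axes, zero at the start.
- bot.get_ft_torque(): the same for the moment, N m.
- bot.get_grip_width(): finger opening in m.
Only numpy, scipy, OpenCV 4.12 (cv2) and the standard library are available. Lean on these libraries where they do the work, as an engineer would, in place of code of your own. Each camera call takes 0.05 s, during which the arm holds its last target. There are 200 camera calls.

## Working session

There is one attempt and no reset: what is moved stays moved. The work goes in short steps, each a Python script; the robot and the scene stay as the last script left them, time stands still between calls to the robot, and variables do not carry over. Pictures are saved under pics/ and viewed, about 8 in all and at most 12, crops included, and the job is handed in when it is done.

```bash
mkdir -p pics; cat > h.py <<'E'
import numpy as np, cv2
from plant import bot
from scipy.spatial.transform import Rotation as R
def cloud(c):
    K=np.array(c["mtx"]); d=c["range_z"]; v,u=np.mgrid[:480,:640]
    p=np.dstack([(u-K[0,2])*d/K[0,0],(v-K[1,2])*d/K[1,1],d])
    if "xyz" in c:
        A=np.array(c["attitude"]); M=A if A.shape==(3,3) else R.from_euler('xyz',A,degrees=True).as_matrix()
        t=np.array(c["xyz"])
    else:
        T=c["T_tool_cam"]; Rt=R.from_euler('xyz',bot.get_orientation(),degrees=True).as_matrix()
        M=Rt@T[:3,:3]; t=Rt@T[:3,3]+bot.get_ee_pos()
    return p@M.T+t
def save(c,n): cv2.imwrite("pics/"+n,c["color"][...,::-1])
E
python3 - <<'E'
from h import *
for n in("top","side"):
    c=bot.camera(n); save(c,n+"0.png"); print(n,c["mtx"],c["xyz"],c["attitude"]); np.savez(n+"0.npz",xyz=cloud(c),color=c["color"],d=c["range_z"])
    p=cloud(c); print([ (vu,p[vu].round(3)) for vu in [(100,320),(400,320),(240,100),(240,540)]])
print(bot.get_t(),bot.get_ee_pos(),bot.get_orientation())
E
```

```text
top [[472.79345548   0.         316.68988458]
 [  0.         472.79345548 241.21524692]
 [  0.           0.           1.        ]] [ 0.38841654 -0.01607444  1.11982495] [-167.67980583   -0.25209211  -84.23933648]
[((100, 320), array([ 1.419,  0.065, -0.749])), ((400, 320), array([ 0.267, -0.041, -0.003])), ((240, 100), array([0.582, 0.526, 0.   ])), ((240, 540), array([ 0.691, -0.537, -0.003]))]
side [[479.68830024   0.         317.70240124]
 [  0.         479.68830024 241.63579104]
 [  0.           0.           1.        ]] [-0.0504678  -0.63864423  0.77681554] [-124.41188872   -1.25404904  -45.6269054 ]
[((100, 320), array([ 1.687,  1.021, -0.002])), ((400, 320), array([ 0.388, -0.24 , -0.   ])), ((240, 100), array([0.333, 0.575, 0.   ])), ((240, 540), array([ 1.689, -0.19 , -0.263]))]
0.1 [0.25765545 0.59633989 0.24750389] [-1.79916820e+02  6.54443616e-03  1.56634466e+02]
```

View pics/top0.png

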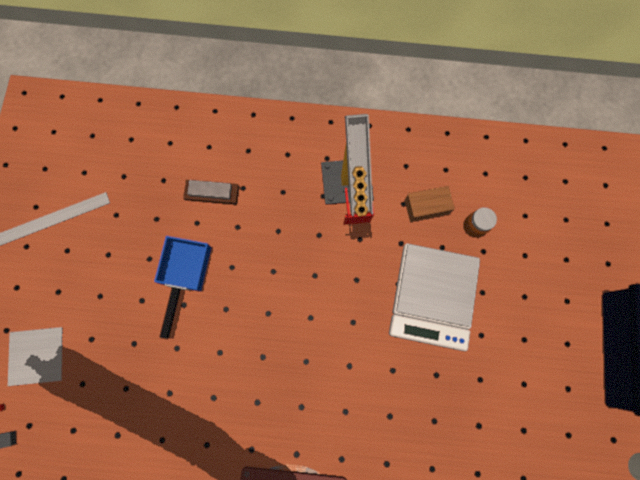

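View pics/side0.png

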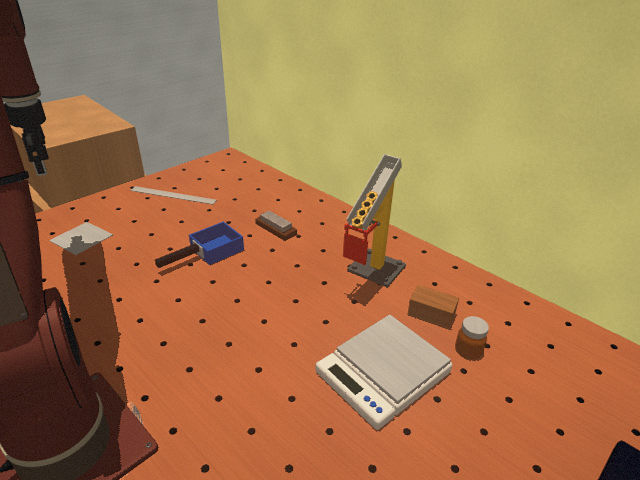

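Top view: pan at (183,263), handle (172,312), chute mouth (358,218), scale platform (437,287). The side view confirms the layout. Measuring next.

```bash
cat > m.py <<'E'
from h import *
D={n:np.load(n+"0.npz") for n in("top","side")}
def rect(pts,name):
    r=cv2.minAreaRect(pts[:,:2].astype(np.float32)*1000); print(name,len(pts),np.round(r[0],1),np.round(r[1],1),round(r[2],1),'z',np.percentile(pts[:,2],[2,50,98]).round(4))
for n,d in D.items():
    p=d["xyz"]; c=d["color"].astype(int); r,g,b=c[...,0],c[...,1],c[...,2]; ok=d["d"]>0
    x,y,z=p[...,0],p[...,1],p[...,2]; print(n)
    blue=ok&(b>r+40)&(b>g+30)&(y>0.15)
    rect(p[blue&(z>.005)],"pan all"); rect(p[blue&(z>.041)],"rim")
    near=ok&(np.hypot(x-.42,y-.33)<.12)&(z>.025)&(z<.06)&(c.max(2)<75)
    rect(p[near],"handle"); q=p[near]; v=np.linalg.svd(q[:,:2]-q[:,:2].mean(0),full_matrices=False)[2][0]; print(' dir',np.degrees(np.arctan2(v[1],v[0]))%180)
    red=ok&(r>110)&(g<50)&(b<60)&(x>.55)&(x<.9)&(abs(y+.06)<.2)&(z>.06)
    rect(p[red],"red"); q=p[red]
    q2=q[q[:,2]<.17]
    if len(q2)>20: rect(q2,"paddle")
    sc=ok&(abs(z-.04)<.006)&(x>.3)&(x<.65)&(y<-.08)&(y>-.45)&(r-b<40)
    rect(p[sc],"scale top")
    ch=ok&(z>.17)&(z<.36)&(x>.5)&(x<1.1)&(abs(y+.08)<.15)&(r-b<40)
    q=p[ch]; rect(q,"chute"); 
    if len(q): v=np.linalg.svd(q-q.mean(0),full_matrices=False)[2][0]; print(' dir',v, np.degrees(np.arctan2(v[1],v[0])), q.min(0),q.mean(0))
    nut=ok&(r>150)&(g>100)&(b<90)&(z>.19)&(x>.5)&(abs(y+.08)<.15); q=p[nut]
    if len(q)>9: v=np.linalg.svd(q-q.mean(0),full_matrices=False)[2][0]; print(' nuts',len(q),q.mean(0),np.degrees(np.arctan2(v[1],v[0])))
E
python3 m.py; python3 - <<'E'
import cv2
a=cv2.imread('pics/top0.png')[100:250,300:420]; b=cv2.imread('pics/side0.png')[145:295,320:440]
cv2.imwrite('pics/ch.png',cv2.resize(cv2.hconcat([a,b]),None,fx=3.2,fy=3.2))
E
```

```text
top
pan all 883 [541.7 309.6] [101.4 110.3] 85.4 z [0.0052 0.0315 0.0464]
rim 274 [541.6 309.3] [ 99.4 109.9] 85.3 z [0.0412 0.0435 0.0473]
handle 470 [449.4 322.6] [101.3 155.1] 78.8 z [0.0265 0.0396 0.0443]
 dir 0.3796990769094464
red 70 [675.7 -75.4] [57.  49.5] 10.7 z [0.1665 0.1997 0.2067]
scale top 5014 [ 551.1 -285.4] [171.  160.7] 84.1 z [0.0346 0.0383 0.0425]
chute 1720 [732.9 -65.6] [174.4  61.4] 11.9 z [0.2055 0.262  0.3143]
 dir [-0.86734212 -0.16222066 -0.47053385] -169.40625496704035 [ 0.64349588 -0.10307963  0.19388854] [ 0.75051548 -0.06407609  0.26080763]
 nuts 302 [ 0.69097752 -0.07486917  0.23527784] -168.1754285053707
side
pan all 265 [543.1 311. ] [104.5 111. ] 85.6 z [0.0051 0.0441 0.0484]
rim 150 [543.1 311. ] [104.5 111. ] 85.6 z [0.0428 0.0459 0.0489]
handle 382 [446.5 334. ] [100.8 138.9] 70.5 z [0.026  0.0391 0.0456]
 dir 177.00953801414383
red 651 [671.3 -91. ] [44.9 76.7] 53.6 z [0.1134 0.1521 0.2045]
paddle 479 [659.7 -81.7] [ 9.8 59.3] 11.5 z [0.1129 0.1419 0.1695]
scale top 5051 [ 551.8 -285.8] [169.7 161. ] 84.4 z [0.0365 0.0405 0.0432]
chute 1352 [737.1 -70.5] [182.   51.4] 11.4 z [0.2051 0.2653 0.3143]
 dir [-0.85348899 -0.20998283 -0.4769316 ] -166.1781074149967 [ 0.64478631 -0.10392676  0.19384957] [ 0.74667844 -0.06363918  0.26369882]
 nuts 217 [ 0.69076342 -0.07476432  0.23585232] -169.6747793459397
```

View pics/ch.png

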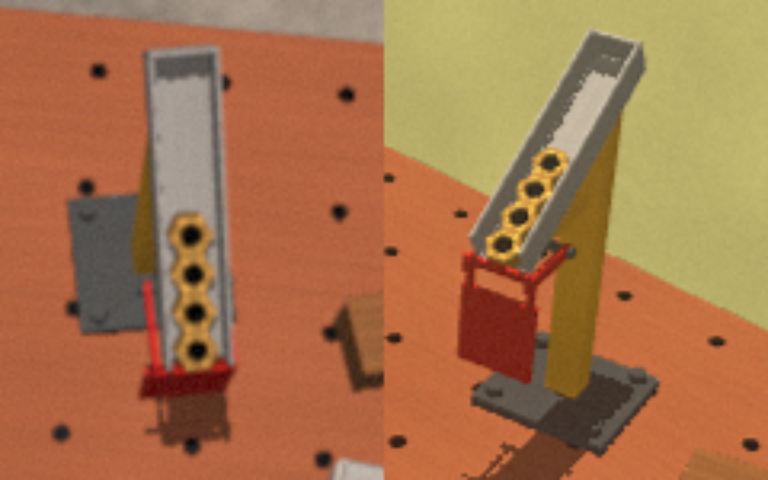

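The crop shows the nuts in line and the paddle square to the chute (yaw ≈ 11.5°). The two views agree to about 2 mm. Next I check IK for all waypoints and look at the handle from above.

```bash
cat >> h.py <<'E'
def ax(yaw): a=np.radians(yaw); return np.array([np.cos(a),np.sin(a),0])
def lat(yaw): return ax(yaw+90)
PY,CY,SY=-4.6,11.5,-5.8
PANC=np.array([.5423,.3102,0]); SC=np.array([.5515,-.2856,.04])
GRIP=PANC-.115*ax(PY)+[0,0,.030]
LIP=.632*ax(CY)-.2113*lat(CY)+[0,0,.2]
TOUCH=LIP-.172*ax(CY); TOUCH[2]=.095+.030   # rim 60 mm below lip
PLACE=SC-.115*ax(SY)+[0,0,.030]
E
python3 - <<'E'
from h import *
d=np.load("side0.npz"); p=d["xyz"]; c=d["color"].astype(int)
m=(d["d"]>0)&(c[...,0]>110)&(c[...,1]<50)&(c[...,2]<60)&(p[...,2]>.115)&(p[...,2]<.165)&(abs(p[...,0]-.66)<.05)&(abs(p[...,1]+.08)<.1)
q=p[m]; s=q@ax(CY); l=q@lat(CY); print(len(q),np.percentile(s,[2,20,50,80,98]).round(4),np.percentile(l,[2,98]).round(4))
print(GRIP,LIP,TOUCH,PLACE)
for off in(0,180):
  for n,P,y in(("hover",GRIP+[0,0,.15],PY),("grip",GRIP,PY),("pre",TOUCH-.08*ax(CY),CY),("push",TOUCH+.03*ax(CY),CY),("place",PLACE,SY)):
    j=bot.ik(P,[180,0,(y+off+180)%360-180]); print(off,n,None if j is None else np.round(j,0))
try:
    bot.move_pose(GRIP+[0,0,.15],[180,0,PY+180])
except bot.PlanningError as e: print(e)
c=bot.camera("wrist"); save(c,"w0.png"); np.savez("w0.npz",xyz=cloud(c),color=c["color"],d=c["range_z"]); print(bot.get_t(),bot.get_ee_pos())
E
```

```text
413 [0.6274 0.6292 0.6304 0.6316 0.6338] [-0.2399 -0.1834]
[0.42767043 0.31942288 0.03      ] [ 0.66143886 -0.08105756  0.2       ] [ 0.49289181 -0.11534884  0.125     ] [ 0.43708872 -0.27397853  0.07      ]
0 hover [ -68.    9.   29.  106.   -5.   66. -132.]
0 grip [ -67.   20.   29.  114.  -13.   49. -125.]
0 pre [-49.  -4.  60. 123.   4.  59. -69.]
0 push [-39.  16.  54. 111. -15.  60. -58.]
0 place [-21.  21.  56. 116. -21.  54. -49.]
180 hover [-50.   8.   9. 106.  -1.  66.  45.]
180 grip [-49.  19.   9. 113.  -4.  48.  47.]
180 pre [-48.  -4.  60. 123.   4.  59. 111.]
180 push [-35.  15.  49. 111. -13.  60. 120.]
180 place [-21.  21.  57. 116. -22.  54. 131.]
1.4083 [0.4271748  0.32101018 0.18027541]
```

View pics/w0.png

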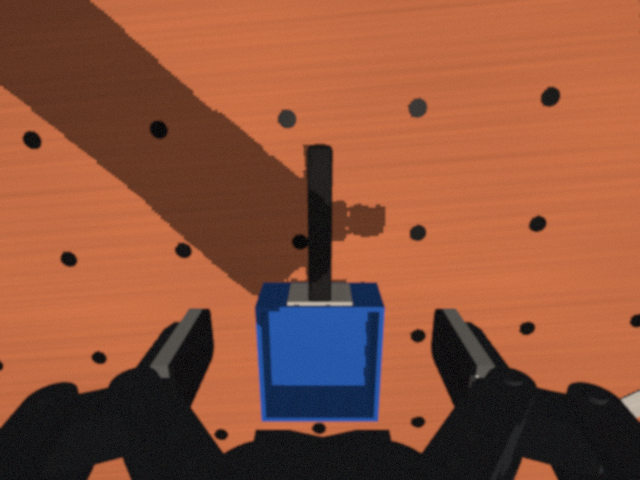

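The wrist view shows the handle upright in the picture (column 318, rows 145–300), centred between the fingers. One check on its centreline, then the grasp.

```bash
python3 - <<'E'
from h import *
d=np.load("w0.npz"); p=d["xyz"]; c=d["color"].astype(int); g=p-GRIP
s=g@ax(PY); l=g@lat(PY)
m=(d["d"]>0)&(p[...,2]>.03)&(p[...,2]<.06)&(abs(l)<.03)&(s<.05)&(s>-.08)&(c.max(2)<70)
r=cv2.minAreaRect(p[m][:,:2].astype(np.float32)*1000); print(m.sum(),r,'s',np.percentile(s[m],[1,99]),'l',np.median(l[m]),'slope',np.degrees(np.polyfit(s[m],l[m],1)[0]))
b=(d["d"]>0)&(c[...,2]>c[...,0]+40)&(p[...,2]>.04)&(p[...,2]<.06)&(abs(l)<.08)
print('rim',b.sum(),np.percentile(s[b],[1,99]),np.percentile(l[b],[1,99]))
off=np.median(l[m]); print(off)
if abs(off)<.008:
    G=GRIP+off*lat(PY)
    bot.movel(G+[0,0,.02],feed=.15); bot.movel(G,feed=.05,contact_N=15)
    print(bot.get_ee_pos(),bot.get_orientation(),bot.get_ft_force())
    bot.clamp(110); print(bot.get_grip_width(),bot.get_ft_force(),bot.get_ee_pos())
    if .01<bot.get_grip_width()<.025:
        e=bot.get_ee_pos(); bot.movel([*e[:2],.05],feed=.05); bot.wait(.2); print('lift',bot.get_ft_force(),bot.get_ft_torque())
        c=bot.camera("side"); save(c,"s1.png"); np.savez("s1.npz",xyz=cloud(c),color=c["color"],d=c["range_z"])
        q=cloud(c); k=c["color"].astype(int); b=(k[...,2]>k[...,0]+40)&(k[...,2]>k[...,1]+30)&(q[...,1]>.15)&(q[...,2]>.055)
        print('rim z by x',[(x0,np.round(np.percentile(q[b&(abs(q[...,0]-x0)<.008)][:,2],90),4)) for x0 in(.50,.54,.59)])
print(bot.get_t())
E
```

```text
3379 ((423.27972412109375, 319.3022155761719), (17.36039924621582, 108.67032623291016), 85.99935913085938) s [-0.05791685  0.04874188] l -0.0004999050961454825 slope 0.1983087064021507
rim 2716 [0.06088901 0.17071051] [-0.04935868  0.04918258]
-0.0004999050961454825
[0.42754743 0.31877016 0.02974849] [-1.79973262e+02 -1.99159333e-02  1.75397205e+02] [ 0.02983445 -0.08760075  0.48906323]
0.015927679154239885 [-1.89092956  0.24610865  4.19941973] [0.42765451 0.31897953 0.03025453]
lift [ 0.35335893 -0.12869454 -1.98730982] [-0.04389977  0.22841334  0.03781365]
rim z by x [(0.5, np.float64(0.0663)), (0.54, np.float64(0.0657)), (0.59, np.float64(0.0669))]
4.4083
```

```bash
python3 - <<'E'
from h import *
Z=TOUCH[2]; e=bot.get_ee_pos()
bot.movel([e[0],e[1],Z],feed=.15)
bot.movel([.465,.10,Z],[180,0,CY-8-180],feed=.18)
bot.movel(TOUCH-.06*ax(CY),[180,0,CY-180],feed=.18)
bot.movel(TOUCH-.012*ax(CY),feed=.1); bot.wait(.3)
print(bot.get_t(),bot.get_ee_pos()-(TOUCH-.012*ax(CY)),bot.get_orientation(),bot.get_q().round(0) if hasattr(bot.get_q(),'round') else bot.get_q())
f0=np.array(bot.get_ft_force())
hit=bot.movel(TOUCH+.012*ax(CY),feed=.03,contact_N=1.6)
e=np.array(bot.get_ee_pos()); print('contact',hit,(e-TOUCH)@ax(CY),(np.array(bot.get_ft_force())-f0)@ax(CY))
c=bot.camera("side"); save(c,"s2.png"); print(bot.get_t())
E
```

```text
8.8 [-2.99819230e-04 -1.07630665e-04  8.81764733e-05] [ 1.79985639e+02  1.25087774e-02 -1.68520989e+02] [-20.   7.  31. 115.  -4.  59. 114.]
contact True -0.0007403201926716125 -0.5509496968093229
9.3417
```

View pics/s2.png

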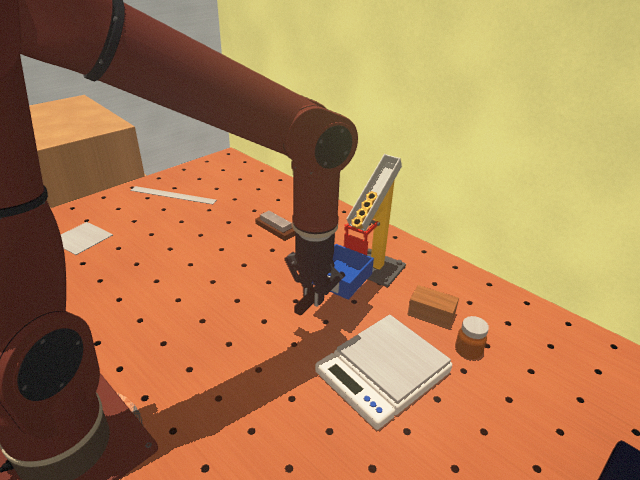

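The pan's front wall meets the paddle at (358,250), within 1 mm of prediction, and the nuts are still queued. Pushing now.

```bash
python3 - <<'E'
from h import *
f0=np.array(bot.get_ft_force())
bot.movel(TOUCH+.0255*ax(CY),feed=.06); print('push',(np.array(bot.get_ee_pos())-TOUCH).round(4),np.array(bot.get_ft_force())-f0)
for i in range(4): bot.wait(.5); print(bot.get_t(),(np.array(bot.get_ft_force())-f0).round(2))
c=bot.camera("side"); d=bot.camera("top")
a=cv2.resize(c["color"][140:340,280:440],None,fx=2.5,fy=2.5); b=cv2.resize(d["color"][100:300,280:440],None,fx=2.5,fy=2.5)
cv2.imwrite("pics/s3.png",cv2.hconcat([a,b])[...,::-1])
E
```

```text
push [ 0.0239  0.005  -0.0008] [-4.28138856 -0.98030544 -5.28259855]
10.45 [-5.54 -1.25 -4.73]
10.95 [-4.12 -0.65 -4.47]
11.45 [-5.39 -0.19 -4.49]
11.95 [-4.52 -0.92 -5.1 ]
```

View pics/s3.png

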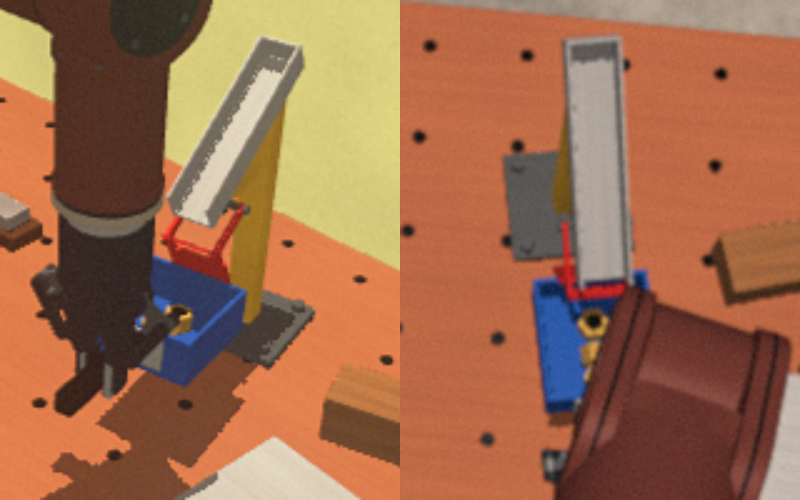

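The chute is empty and nuts are visible in the pan (top crop, (592,322) and (592,350)). I back off slowly and count them with the wrist camera and the weight.

```bash
python3 - <<'E'
from h import *
bot.movel(TOUCH-.07*ax(CY),feed=.07); bot.wait(.4)
print(bot.get_t(),bot.get_ft_force(),bot.get_ft_torque())
c=bot.camera("wrist"); d=bot.camera("side"); q=cloud(d); k=d["color"].astype(int)
b=(k[...,2]>k[...,0]+40)&(k[...,2]>k[...,1]+30)&(abs(q[...,1]+.12)<.12)&(q[...,2]>.08)
s=(q-bot.get_ee_pos())@ax(CY)
for x0 in(.07,.115,.165):
    z=q[b&(abs(s-x0)<.008)][:,2]; print('rim',x0,len(z),np.percentile(z,92) if len(z) else '')
cv2.imwrite("pics/w4.png",np.hstack([c["color"][200:480,180:460],d["color"][160:440,240:520]])[...,::-1])
E
```

```text
13.9667 [ 0.67192642 -0.02534091 -3.38085993] [-0.04035309  0.31235542 -0.04087042]
rim 0.07 141 0.13680199764865644
rim 0.115 77 0.13439699315632886
rim 0.165 619 0.1305247118576788
```

View pics/w4.png

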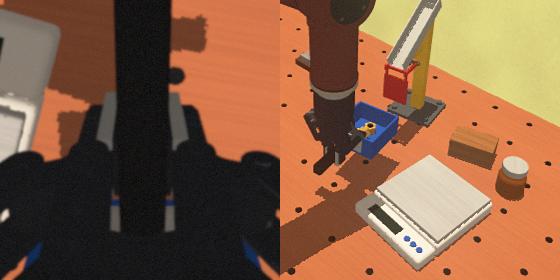

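The weight is up 1.39 N, which is four nuts (1.3 N expected). The rim shows the pan has tipped about 3.8° nose-down in the grip. I'll tilt the tool back to level it, check, and then lower it.

```bash
cat > lv.py <<'E'
from h import *
def rim(yaw,n=None):
    d=bot.camera("side"); q=cloud(d); k=d["color"].astype(int); e=np.array(bot.get_ee_pos()); g=q-e; s=g@ax(yaw); l=g@lat(yaw)
    b=(d["range_z"]>0)&(k[...,2]>k[...,0]+40)&(k[...,2]>k[...,1]+30)&(abs(l)<.07)&(s>.05)&(s<.19)&(g[...,2]>-.01)&(g[...,2]<.06)
    zs=[np.percentile(q[b&(abs(s-x)<.008)][:,2],92) for x in(.07,.115,.165)]
    if n: save(d,n)
    return np.round(zs,4), np.degrees(np.arctan((zs[0]-zs[2])/.095)), d
def tool(yaw,up): return (R.from_rotvec(-np.radians(up)*lat(yaw))*R.from_euler('xyz',[180,0,yaw-180],degrees=True)).as_euler('xyz',degrees=True)
E
python3 - <<'E'
from lv import *
H=PLACE.copy(); H[2]=.13
bot.movel(H,tool(SY,3.8),feed=.1); bot.wait(.3)
z,t,d=rim(SY,"s5.png"); print(bot.get_t(),z,t,bot.get_ft_force()); print(bot.get_ee_pos()-H)
cv2.imwrite("pics/s5c.png",cv2.resize(d["color"][220:440,240:500],None,fx=3,fy=2.7)[...,::-1])
E
```

```text
16.0167 [0.1466 0.1473 0.1479] -0.7864274357517972 [ 0.20974716 -0.70576104 -3.28110015]
[4.12180469e-05 1.67955201e-04 1.10884977e-05]
```

View pics/s5c.png

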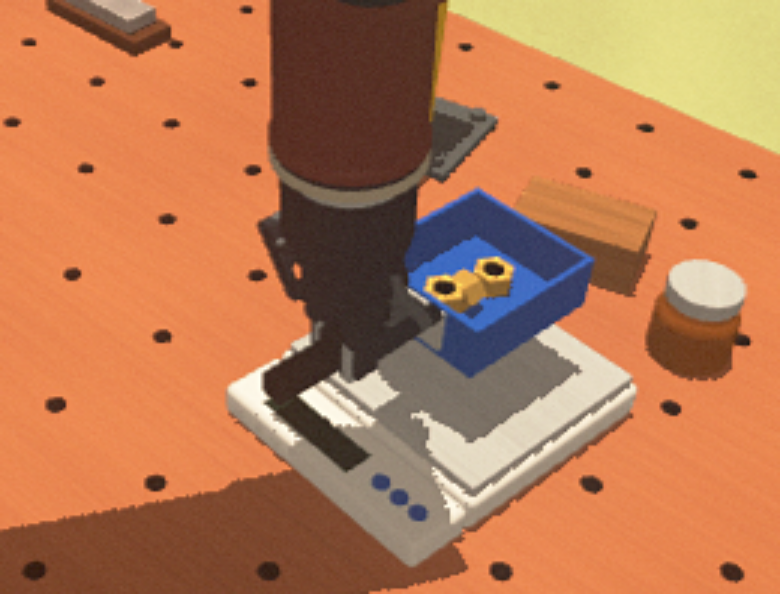

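The pan is level within 1° with the nuts in it. Two nuts lie flat and at least one stands between them. Lowering with contact stop.

```bash
python3 - <<'E'
from lv import *
o=tool(SY,3.2)
P=PLACE.copy(); P[2]=.080; bot.movel(P,o,feed=.07); bot.wait(.2)
P[2]=.064; hit=bot.movel(P,feed=.015,contact_N=3); print(hit,bot.get_ee_pos(),bot.get_ft_force(),bot.get_t())
bot.wait(.2); z,t,d=rim(SY); print(z,t)
E
```

```text
True [ 0.43693624 -0.2739382   0.06965829] [ 1.63757421 -0.86965725  2.37101265] 17.7833
[0.0861 0.0868 0.0875] -0.8357587023214745
```

```bash
python3 - <<'E'
from lv import *
bot.open_gripper(); bot.wait(.3); print(bot.get_grip_width(),bot.get_ft_force())
e=np.array(bot.get_ee_pos()); bot.movel(e+[0,0,.08],feed=.08)
c0=bot.camera("wrist"); save(c0,"w6.png")
bot.movel(e+[-.0,0.12,.2],[180,0,SY+180],feed=.2)
bot.move_pose([.40,.25,.30],[180,0,170]); bot.wait(.3)
d=bot.camera("side"); t=bot.camera("top")
for n,c in(("side",d),("top",t)):
    q=cloud(c); k=c["color"].astype(int); g=q-SC; s=g@ax(SY); l=g@lat(SY)
    b=(c["range_z"]>0)&(k[...,2]>k[...,0]+40)&(k[...,2]>k[...,1]+30)&(abs(l)<.085)&(abs(s)<.08)&(g[...,2]>.03)
    r=cv2.minAreaRect(np.float32(np.c_[s[b],l[b]]*1000)); print(n,b.sum(),r,'z',[np.percentile(q[b&(abs(s-x)<.015)][:,2],92).round(4) for x in(-.045,0,.045)])
a=cv2.resize(d["color"][280:440,300:480],None,fx=2.2,fy=2.2); b=cv2.resize(t["color"][120:360,320:520],(400,480))
h=np.zeros((480,796,3),np.uint8); h[:352,:396]=a; h[:,396:]=b; cv2.imwrite("pics/f.png",h[...,::-1])
print(bot.get_t(),bot.get_ee_pos())
E
```

```text
0.08566377083159087 [0.63089315 0.51567883 0.31191254]
side 401 ((1.308441162109375, 1.7263259887695312), (112.82049560546875, 102.07029724121094), 0.03557281196117401) z [np.float64(0.0869), np.float64(0.0867), np.float64(0.087)]
top 520 ((-0.8461685180664062, 1.0261726379394531), (101.05780792236328, 110.37593841552734), 89.82732391357422) z [np.float64(0.0858), np.float64(0.0852), np.float64(0.0855)]
23.1083 [0.40012494 0.24977253 0.30000871]
```

View pics/f.png

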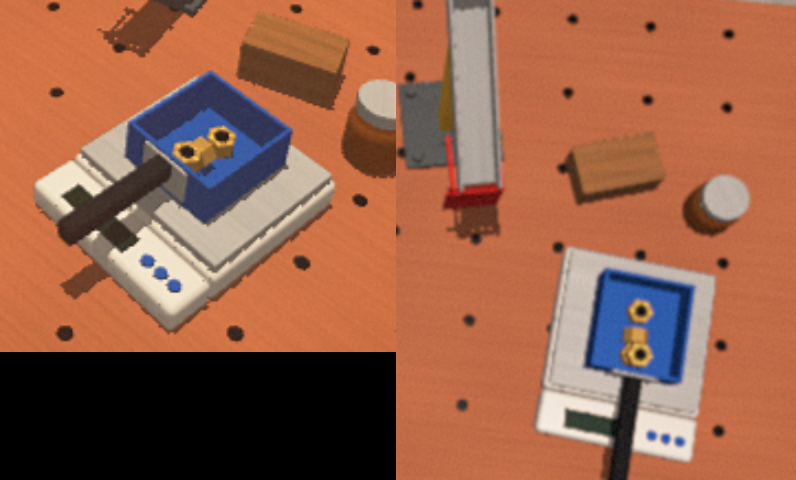

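The pan sits level and within 2 mm of centre on the platform. Three nuts are clear, and the one near the handle (637,353) seems stacked on a fourth. I check its height, and whether any brass lies elsewhere, before handing in.

```bash
python3 - <<'E'
from h import *
c=bot.camera("top"); q=cloud(c); hsv=cv2.cvtColor(c["color"],cv2.COLOR_RGB2HSV); k=c["color"].astype(int)
m=((hsv[...,0]>14)&(hsv[...,0]<26)&(hsv[...,1]>120)&(hsv[...,2]>110)).astype(np.uint8)
n,L,st,ce=cv2.connectedComponentsWithStats(m)
for i in range(1,n):
    if st[i,4]>12: print(st[i],ce[i].round(0),np.percentile(q[L==i],50,axis=0).round(3))
g=q-SC; s=g@ax(SY); l=g@lat(SY)
b=(abs(s)<.05)&(abs(l)<.045)&(m>0)
for x in np.arange(-.05,.05,.01):
    w=b&(abs(s-x)<.005)
    if w.any(): print(round(x,3),w.sum(),'z above pan floor',(np.percentile(q[w][:,2],[20,50,90])-.044).round(3),'l',np.percentile(l[w],[5,95]).round(3))
v=c["color"][245:320,400:480]; cv2.imwrite("pics/n.png",cv2.resize(v,None,fx=8,fy=8,interpolation=cv2.INTER_CUBIC)[...,::-1])
E
```

```text
[341 149   7  35 112] [344. 167.] [ 0.777 -0.042  0.116]
[436 271  12  10  68] [441. 276.] [ 0.569 -0.285  0.059]
[433 284  14  19 181] [439. 293.] [ 0.527 -0.279  0.068]
-0.05 1 z above pan floor [0.032 0.032 0.032] l [0.002 0.002]
-0.04 45 z above pan floor [0.025 0.029 0.032] l [-0.011  0.01 ]
-0.03 40 z above pan floor [0.02  0.029 0.033] l [-0.011  0.012]
-0.02 42 z above pan floor [0.016 0.021 0.031] l [-0.009  0.01 ]
-0.01 45 z above pan floor [0.018 0.021 0.024] l [-0.008  0.012]
0.0 7 z above pan floor [0.02  0.021 0.022] l [-0.006  0.01 ]
0.01 28 z above pan floor [0.012 0.014 0.017] l [-0.007  0.01 ]
0.02 28 z above pan floor [0.013 0.015 0.017] l [-0.011  0.012]
0.03 11 z above pan floor [0.013 0.013 0.016] l [-0.005  0.007]
```

View pics/n.png

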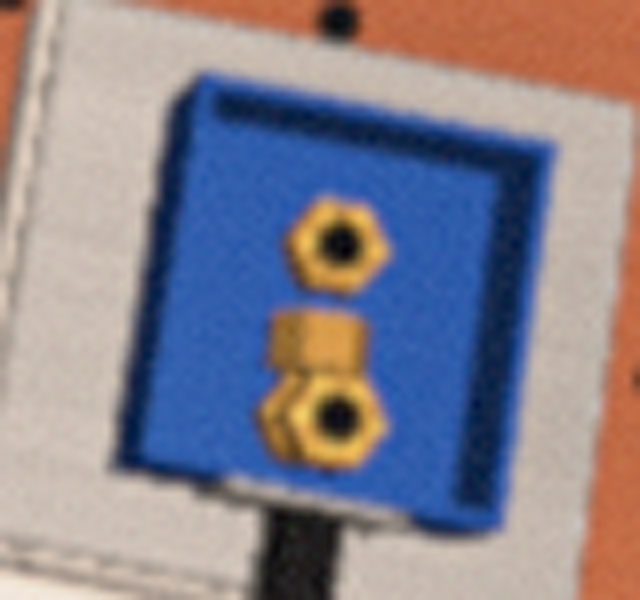

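The nut at (335,415) has its top 32 mm above the floor, which is two nuts stacked. With the standing nut and the front flat one that makes four, and no brass lies anywhere else.

```bash
python3 -c "
from plant import bot
bot.sign_off(); print(bot.get_t())"
```

```text
the job is handed in; nothing more can be done
the job is handed in; nothing more can be done
```

The job is done and handed in. I gripped the pan by its handle and pushed its front wall about 25 mm into the paddle. I held it there until the chute was empty, then set the pan on the scale, let go and moved clear. The last clock reading was about 23 s.

**Last checks:**
- **Placement:** the pan stands level and within about 2 mm of the platform's centre in both views.
- **Nuts:** all four are in the pan: one flat, one on edge, and two stacked (top 32 mm above the floor). The weight gain of 1.39 N agrees (1.3 N expected), and the top view showed no brass anywhere else.
- **Bystanders:** I saw no change in the wood block and jar in the pictures. I did not measure them again, and the stone was not in the last crops.

**One deviation:** the pan tipped about 3.8° nose-down in the grip once the nuts were in. I levelled it by tilting the tool before setting it down, and nothing spilled.

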